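Move the warmed bottles to the rack in reverse order

TASK

The four reagent bottles have finished warming. Move them all from the warmer to the white rack, one standing in each cell, in reverse order: the bottle nearest the warmer's control panel goes into the cell farthest from the rack's grip tab, the next one into the next cell, and so on, so that the bottle farthest from the panel ends beside the tab. Never tip a bottle over, and leave all four standing upright.

Things in the scene. Friction and masses are not known exactly. Their poses are not given: they have to be found in the camera images.
- tall: tall slim round bottle, white plastic with blue screw cap: body 36 mm across and straight up to 68 mm, then a shoulder, cap 27 mm across, 92 mm high in all. The highest of the four. About 90 g. Origin at the centre of its underside, z up
- square: square bottle, white plastic with blue screw cap: body 38 x 38 mm and 60 mm high, round cap 28 mm across, 78 mm high in all. About 100 g. Its flat sides start within 6 degrees of square to the warmer. Origin at the centre of its underside, z up, x and y square to its sides
- jar: short wide round jar, white plastic with a blue lid as wide as the jar: straight, 46 mm across, 62 mm high in all. About 100 g. Origin at the centre of its underside, z up
- dropper: round dropper bottle, white plastic: body 38 mm across and straight up to 54 mm, then a slender blue dropper nozzle 12 mm across tapering to 7 mm, 88 mm high in all. About 80 g. Origin at the centre of its underside, z up
- warmer: source: white bottle warmer fixed on the bench, deck 100 x 276 mm, 36 mm high; raised control panel (blue keypad, 66 mm long, 58 mm high) at its +y end. Four inserts on the deck at x 0, y -99, -33, 33, 99 mm, each with one bottle, in any order, undersides 42 mm above the bench. Origin on the bench under the deck's middle; +y runs along the row to the panel, within 12 degrees of the robot's left
- rack: destination: low white open rack fixed on the bench, 70 x 268 mm, 16 mm high, empty. Four square cells 62 x 62 mm inside, centres at x 0, y -99, -33, 33, 99 mm; walls 4 mm thick, floor 4 mm above the bench. Flat grip tab (40 x 30 mm) at its +y end. Origin on the bench under its middle; +y runs along the row to the tab, within 12 degrees of the robot's left
- seat_tall: flat aluminium insert on which the tall bottle stands at the start; one of four alike, fixed on the warmer, so it keeps showing where it stood. 60 x 60 mm, 6 mm thick, with a rim 3 mm wide and 3 mm high round its edge. Origin at the centre of its underside, 36 mm above the bench; axes parallel to the warmer's
- seat_square: flat aluminium insert on which the square bottle stands at the start; one of four alike, fixed on the warmer, so it keeps showing where it stood. 60 x 60 mm, 6 mm thick, with a rim 3 mm wide and 3 mm high round its edge. Origin at the centre of its underside, 36 mm above the bench; axes parallel to the warmer's
- seat_jar: flat aluminium insert on which the jar stands at the start; one of four alike, fixed on the warmer, so it keeps showing where it stood. 60 x 60 mm, 6 mm thick, with a rim 3 mm wide and 3 mm high round its edge. Origin at the centre of its underside, 36 mm above the bench; axes parallel to the warmer's
- seat_dropper: flat aluminium insert on which the dropper bottle stands at the start; one of four alike, fixed on the warmer, so it keeps showing where it stood. 60 x 60 mm, 6 mm thick, with a rim 3 mm wide and 3 mm high round its edge. Origin at the centre of its underside, 36 mm above the bench; axes parallel to the warmer's
There are look-alikes about, which are no part of the job. Leave any green look-alike of the jar alone.

How it is judged:
By the outcome, as a careful person would: the job done as asked, in the order asked, and still so for the second after the job is handed in, with the robot touching nothing.
It also fails if it takes over 99 s, if anything falls off the work surface, if the arm or the gripper's body presses on something with over 40 N, if the wrist force passes 120 N, or if a joint passes its speed limit or range.

ROBOT

A 6-joint arm with a two-finger parallel gripper is mounted at the origin on the work surface. World frame = base frame: x ahead of the robot, y to its left, z up, the work surface at z = 0. Lengths are in m, angles in rad, forces in N, time in s.
With the tool pointing down it reaches from about 0.25 to 0.725 m from the base axis. Payload 4 kg.
Tool frame: the origin (TCP) lies on the centre line of the jaws, within the pads' length; the fingertips stand 17 mm ahead of it and the grasp point (between the pads) lies 2 mm behind it; z points along the fingers, y is the line along which they close (so a half turn about z gives the same grasp; the last joint's range is limited). The gripper opens to 85 mm and grips with 20 to 120 N. Pads are 22 mm wide; open, the fingers measure 114 mm over their backs; the gripper's body (76 mm by 85 mm) begins 54 mm behind the grasp point. The pads swing forward as they close: fully open they stand 13 mm farther back than shut.
Start: joints at [1.22, 0.241, 0.005, 1.335, 0, 1.571], TCP at [0.172, 0.47, 0.248] pointing down, gripper open.
Joint ranges: [-2.72, 2.72], [-1.05, 1.87], [-1.09, 1.28], [-1.99, 2.15], [-1.42, 1.44], [-3.14, 3.14]. Speed limits (rad/s): [2.79, 2.79, 3.14, 3.14, 3.14, 3.14].

INTERFACE

Orientations are given as a unit quaternion [x, y, z, w].
In Python, from workcell import get_obs, imaging, order gives the robot as it stands.
- The arm moves only by the tool apply_moves, never from a script. Its argument "targets" is a list that holds one entry, the list of rows, each a list of 5 numbers: the shift along the world's x, y, z in units of 40 mm (1.0 is 40 mm), then the turn about the world's z in degrees, then the gripper command: -1 is shut, 1 is fully open, values between are in proportion. In form: [[[dx, dy, dz, turn, fingers], ...]]. A call has 1 to 8 rows; each row shifts and turns the commanded pose from where the row before left it; what a row does not reach is not made up. A row lasts 1/12 s, in which the tool goes at most 41.7 mm and 7.16 degrees, less where a joint would pass 70% of its speed; a pose out of reach is approached as far as the arm can. A call is refused whole if a number of a shift passes 1 or a number of a turn 7.16, either way. A call with a gripper value outside its range is refused whole. The fingers move at their own pace and stop on an object; the grip force is fixed at half the most. Time passes only in rows, so rows that do not move let the fingers close. It gives the time, the measured TCP pose, the force, the opening and the grip force at its end, in the units of the state.
- get_obs(): the state, without advancing time (a new reading comes with each control period).
- imaging.camera(name): name is "side" or "top" or "wrist"; returns (picture, depth): 420x560x3 uint8, blue, green, red; 420x560 float32, m along the optical axis (not along the pixel's ray), 0 where there is no reading.
- imaging.get_calibration(name): a dict with "camera_matrix" (3x3 intrinsics, pixels), "k1" (the pictures are not rectified: a ray, as slopes to the right and down, at radius r is drawn at 1 + k1 r^2 times it, then the intrinsics apply), "eye" and "rotation" of the camera in the world; the wrist camera has in their place "hand_eye" (4x4, takes a point from camera to tool coordinates, whose origin is the TCP and whose axes are the flange's). Camera axes: x right, y down, z forward; pixel columns grow to the right and rows downward; lengths in m; the calibration is good to about 2 mm. A picture is of the moment at which its call begins: read the wrist's pose just before it. get_calibration takes no time and is no camera call.
- order.job_done(): hands the job in; it is judged then, once.
The state is a dict: "clock": time; "joint_pos": joint angles; "joint_vel": joint speeds; "tau": joint torques, N m; "eef_pos": TCP position; "tool_rot": TCP orientation; "ft_force": force on the tool from outside, world axes, zero at the start; "ft_torque": the same for the moment, N m; "grip_width": finger opening in m; "grasp_force": force on a finger pad.
Only numpy, scipy, OpenCV 4.12 (cv2) and the standard library are available. Lean on these libraries where they do the work, as an engineer would, in place of code of your own. Each camera call takes 0.05 s, during which the arm holds its last target. There are 200 camera calls.

## Working session

There is one attempt and no reset: what is moved stays moved. The work goes in short steps, Python scripts to look and compute and a tool call to move; the robot and the scene stay as the last step left them, time stands still between calls to the robot, and variables do not carry over. Pictures are saved under pics/ and viewed, at most 14 in all, crops included, and the job is handed in when it is done.

Besides the shell and the picture viewer there is one more tool, called after "Emit:" as name(argument=value, ...) on one line, values as JSON. apply_moves: Moves the arm, as the interface text tells. Its arguments: {"type":"object","properties":{"targets":{"type":"array","items":{"type":"array","items":{"type":"array","items":{"type":"number"}}}}},"required":["targets"]}

```bash
mkdir -p pics
cat > h.py <<'E'
import numpy as np, cv2
from workcell import get_obs, imaging, order
from scipy.spatial.transform import Rotation as R
def shot(name,fn):
    o=get_obs(); p,d=imaging.camera(name); cv2.imwrite('pics/'+fn+'.png',p); np.savez('pics/'+fn+'.npz',p=p,d=d,pos=o['eef_pos'],rot=o['tool_rot']); return p,d
def cloud(name,fn):
    z=np.load('pics/'+fn+'.npz'); c=imaging.get_calibration(name); K=np.array(c['camera_matrix']); d=z['d']
    v,u=np.mgrid[:d.shape[0],:d.shape[1]]
    xy=cv2.undistortPoints(np.stack([u.ravel(),v.ravel()],1).astype(np.float64)[:,None],K,np.array([c['k1'],0,0,0,0.]))[:,0]
    P=np.c_[xy,np.ones(len(xy))]*d.reshape(-1,1)
    if 'hand_eye' in c:
        H=np.array(c['hand_eye']); P=P@H[:3,:3].T+H[:3,3]; P=P@R.from_quat(z['rot']).as_matrix().T+z['pos']
    else: P=P@np.array(c['rotation']).T+np.array(c['eye'])
    P=P.reshape(d.shape+(3,)); P[d==0]=np.nan
    return P,z['p']
E
python3 - <<'E'
from h import *
print(get_obs())
for n in ('top','side'):
    shot(n,n+'0'); print(imaging.get_calibration(n))
E
```

```text
{'clock': 0.0, 'joint_pos': array([1.21998584e+00, 2.41392622e-01, 3.68432592e-03, 1.33521911e+00,
       3.41983316e-06, 1.57080660e+00]), 'joint_vel': array([-6.43351356e-04, -6.05350149e-04,  7.25753225e-04,  1.05995320e-04,
        2.10690892e-03, -2.36224220e-06]), 'tau': array([-9.08978218e-04, -3.72322690e+01,  2.52405846e+01,  1.69655675e-02,
        1.79310553e-05, -2.15506461e-06]), 'eef_pos': array([0.17161441, 0.46896227, 0.24740788]), 'tool_rot': array([ 1.74512137e-01,  9.84654446e-01, -1.04889243e-03, -1.87622600e-04]), 'ft_force': array([-0.09004922, -0.5126312 , -0.41134139]), 'ft_torque': array([0.00816428, 0.00578177, 0.03539964]), 'grasp_force': 0.0, 'grip_width': 0.08509418503951416}
{'camera_matrix': array([[396.12358629,   0.        , 278.58102769],
       [  0.        , 396.12358629, 212.02158287],
       [  0.        ,   0.        ,   1.        ]]), 'k1': 0.011445361057291964, 'eye': array([ 0.40834681, -0.02206795,  0.69712978]), 'rotation': array([-0.7001357 ,  0.71142008, -0.04598147,  0.03971377])}
{'camera_matrix': array([[409.03489625,   0.        , 289.96634659],
       [  0.        , 409.03489625, 203.92786961],
       [  0.        ,   0.        ,   1.        ]]), 'k1': -0.03263751083433733, 'eye': array([ 0.47588914, -0.54357984,  0.44724285]), 'rotation': array([ 0.89381192, -0.01823472,  0.01787725, -0.44771435])}
```

```bash
sed -i "s/np.array(c\['rotation'\]).T/R.from_quat(c['rotation']).as_matrix().T/" h.py
python3 - <<'E'
from h import *
for n in('top','side'):
    P,p=cloud(n,n+'0'); print(np.nanpercentile(P.reshape(-1,3),[1,50,99],axis=0).round(3))
E
```

```text
[[ 0.153 -0.526 -0.003]
 [ 0.495 -0.03  -0.   ]
 [ 0.889  0.453  0.091]]
[[-1.034e+00 -3.340e-01 -5.500e-01]
 [ 4.920e-01  2.400e-02 -1.000e-03]
 [ 1.600e+00  2.289e+00  1.200e-01]]
```

View pics/top0.png

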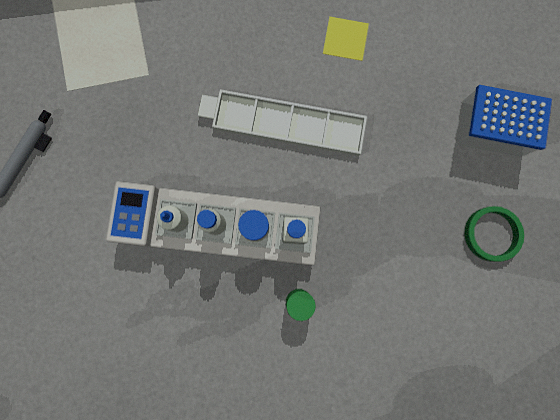

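View pics/side0.png

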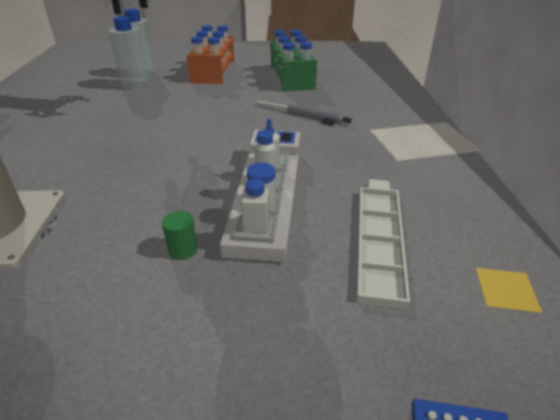

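Top view: the warmer's panel is on the left (130,212). From the panel come the dropper (167,216), tall (207,219), jar (253,225) and square (296,229). The rack is at (290,122) with its tab on the left (207,107). The possible mix-ups are the green jar (300,305), the blue tube rack (510,117) and the far bottles and crates in the side view. None of those belong to the job.

Run:
```python
from h import *
P,p=cloud('top','top0'); Z=P[...,2]
def rect(m,lab):
    r=cv2.minAreaRect((P[m][:,:2]*1000).astype(np.float32)); print(lab,m.sum(),np.round(r[0],1),np.round(r[1],1),round(r[2],1),'z',np.nanmedian(Z[m]).round(4))
v,u=np.mgrid[:420,:560]
box=lambda a,b,c,d:(u>a)&(u<b)&(v>c)&(v<d)
def comp(m):
    n,l,s,_=cv2.connectedComponentsWithStats(m.astype(np.uint8)); return l==1+np.argmax(s[1:,4])
rect(comp(box(195,375,80,165)&(Z>.010)&(Z<.03)),'rack+tab?')
rect(comp(box(212,375,80,165)&(Z>.012)&(Z<.03)),'rack top')
rect(comp(box(95,160,175,250)&(Z>.05)&(Z<.065)),'panel')
rect(comp(box(140,330,180,275)&(Z>.03)&(Z<.05)),'deck')
for nm,a,b,z0,z1 in (('dropper',152,190,.090,.1),('drop noz',152,190,.11,.14),('tall cap',190,225,.125,.14),('tall all',190,225,.06,.14),('jar top',232,275,.099,.11),('sq cap',280,315,.112,.13),('sq body',280,315,.095,.108)):
    m=box(a,b,190,260)&(Z>z0)&(Z<z1); rect(m,nm)
rect(box(275,330,280,330)&(Z>.05),'green')
b=box(152,190,190,260); print(np.histogram(Z[b],np.arange(.03,.14,.005)))
cv2.imwrite('pics/c1.png',cv2.resize(p[170:280,100:330],None,fx=3.4,fy=3.4,interpolation=2))
```

```text
rack+tab? 1736 [657.9 -36.1] [297.3  71.9] 78.8 z 0.0152
rack top 1310 [655.8 -46.5] [276.   71.9] 78.8 z 0.0152
panel 2511 [489.2 212.3] [ 65.5 101.2] 82.5 z 0.0567
deck 7270 [466.8  45.8] [279.2 101.4] 82.3 z 0.0367
dropper 273 [475.3 139.1] [36.  36.4] 89.1 z 0.0977
drop noz 83 [474.9 139.2] [14.  16.7] 51.9 z 0.1178
tall cap 286 [468.8  76.6] [26.3 25.5] 62.8 z 0.1336
tall all 559 [467.7  74.4] [30.7 35.4] 56.2 z 0.1284
jar top 730 [461.7  10.8] [44.9 44.7] 43.8 z 0.1036
sq cap 282 [453.6 -53. ] [26.1 26.6] 62.5 z 0.1196
sq body 343 [453.8 -53. ] [38.  38.1] 86.0 z 0.1012
green 693 [336.7 -60.2] [45. 45.] 64.0 z 0.0616
(array([265, 660, 480, 100,  34,  19,  15,  18,  19,  20,  17,  21,  29,
       244,  84,  43,  35,  11,  10,  18,   9,   0]), array([0.03 , 0.035, 0.04 , 0.045, 0.05 , 0.055, 0.06 , 0.065, 0.07 ,
       0.075, 0.08 , 0.085, 0.09 , 0.095, 0.1  , 0.105, 0.11 , 0.115,
       0.12 , 0.125, 0.13 , 0.135, 0.14 ]))
```

View pics/c1.png

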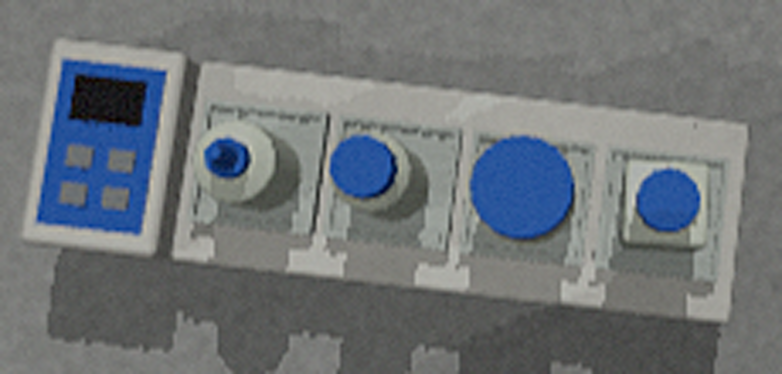

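Emit:
apply_moves(targets=[[[0.6, -0.65, 0, -6.5, 1], [0.6, -0.65, 0, -6.5, 1], [0.6, -0.65, 0, -6.5, 1], [0.6, -0.65, 0, -6.5, 1], [0.6, -0.65, 0, -6.5, 1], [0.6, -0.65, 0, -6.5, 1], [0.6, -0.65, 0, -6.5, 1], [0.6, -0.65, 0, -6.5, 1]]])

```text
clock: 0.77
eef_pos: [0.3644, 0.2599, 0.248]
tool_rot: [0.591, 0.807, -0.0, -0.0]
ft_force: [-0.1, 0.8, -0.3]
grip_width: 0.0854
grasp_force: 0.0
```

Emit:
apply_moves(targets=[[[0.55, -0.6, 0, -6.5, 1], [0.55, -0.6, 0, -6.5, 1], [0.55, -0.6, 0, -6.5, 1], [0.55, -0.6, 0, -6.1, 1], [0, 0, 0, 0, 1], [0, 0, 0, 0, 1]]])

```text
clock: 1.27
eef_pos: [0.4523, 0.1642, 0.2476]
tool_rot: [0.754, 0.657, -0.001, -0.0]
ft_force: [0.1, -0.4, -0.1]
grip_width: 0.0855
grasp_force: 0.0
```

```bash
cat >> h.py <<'E'
def st():
    o=get_obs(); M=R.from_quat(o['tool_rot']).as_matrix(); y=M[:,1]
    print('t',round(o['clock'],2),'pos',(o['eef_pos']*1000).round(1),'yang',np.degrees(np.arctan2(y[1],y[0])).round(1),'w',round(o['grip_width']*1000,1),'gf',round(o['grasp_force'],1),'F',np.round(o['ft_force'],1))
def to(x,y,z=None,yang=None):
    "units still to go (mm targets)"
    o=get_obs(); M=R.from_quat(o['tool_rot']).as_matrix(); a=np.degrees(np.arctan2(M[1,1],M[0,1])); p=o['eef_pos']*1000
    print('go',((np.array([x,y,p[2] if z is None else z])-p)/40).round(2), None if yang is None else round((yang-a+90)%180-90,1))
E
python3 - <<'E'
from h import *
st(); shot('wrist','w1'); to(475,139,200,-7.7)
P,p=cloud('wrist','w1'); Z=P[...,2]; X=P[...,0]*1000;Y=P[...,1]*1000
for n,c,z0,z1 in (('drop',(475,139),.09,.1),('noz',(475,139),.108,.14),('tallcap',(469,76),.125,.14)):
    m=(Z>z0)&(Z<z1)&(np.hypot(X-c[0],Y-c[1])<30); 
    if m.sum()>5: print(n,m.sum(),cv2.minAreaRect(np.c_[X[m],Y[m]].astype(np.float32)),np.median(Z[m]))
E
```

```text
t 1.27 pos [452.3 164.2 247.6] yang -7.9 w 85.5 gf 0.0 F [ 0.1 -0.4 -0.1]
go [ 0.59 -0.65 -1.19] 0.0
drop 706 ((477.6490478515625, 140.26095581054688), (36.40354919433594, 36.40177536010742), 35.92942810058594) 0.09794829624215862
noz 395 ((477.2922668457031, 140.5926513671875), (16.976808547973633, 16.273223876953125), 12.828124046325684) 0.11203870091168378
tallcap 959 ((470.0956726074219, 76.26820373535156), (27.0286808013916, 26.183284759521484), 83.43915557861328) 0.1344265984335694
```

View pics/w1.png

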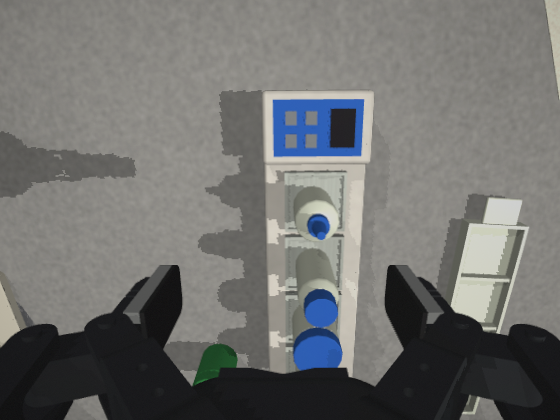

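The wrist view shows the dropper at (317,225), with the jaws closing across the row and nothing in their way. I'll descend on it.

Emit:
apply_moves(targets=[[[0.61, -0.61, 0, 0, 1], [0, 0, 0, 0, 1], [0, 0, -0.8, 0, 1], [0, 0, -0.9, 0, 1], [0, 0, -0.9, 0, 1], [0, 0, -0.9, 0, 1], [0, 0, -0.6, 0, 1], [0, 0, 0, 0, 1]]])

```text
clock: 1.98
eef_pos: [0.4708, 0.1412, 0.0792]
tool_rot: [0.752, 0.659, -0.005, -0.003]
ft_force: [-0.8, -0.3, -0.2]
grip_width: 0.0852
grasp_force: 0.0
```

Emit:
apply_moves(targets=[[[0, 0, 0, 0, -1], [0, 0, 0, 0, -1], [0, 0, 0, 0, -1], [0, 0, 0, 0, -1], [0, 0, 0, 0, -1], [0, 0, 0, 0, -1], [0, 0, 0, 0, -1], [0, 0, 0, 0, -1]]])

```text
clock: 2.65
eef_pos: [0.478, 0.1419, 0.0868]
tool_rot: [0.753, 0.658, 0.002, 0.001]
ft_force: [0.0, 1.5, 6.9]
grip_width: 0.0361
grasp_force: 60.5
```

Emit:
apply_moves(targets=[[[0, 0, 0.4, 0, -1], [0, 0, 0.8, 0, -1], [0, 0, 0.9, 0, -1], [0.5, 0, 0.2, 0, -1], [0.8, 0, 0, 0, -1], [0.5, -0.4, 0, 0, -1], [0, 0, 0, 0, -1]]])

```text
clock: 3.23
eef_pos: [0.5526, 0.1236, 0.1779]
tool_rot: [0.754, 0.657, 0.002, 0.002]
ft_force: [-0.3, 0.7, -0.4]
grip_width: 0.0365
grasp_force: 60.2
```

Run:
```python
from h import *
st(); to(635.8,-147.7,None,-11.2)
```

```text
t 3.23 pos [552.6 123.6 177.9] yang -7.8 w 36.5 gf 60.2 F [-0.3  0.7 -0.4]
go [ 2.08 -6.78  0.  ] -3.4
```

Emit:
apply_moves(targets=[[[0.27, -0.85, 0, -0.5, -1], [0.27, -0.85, 0, -0.5, -1], [0.26, -0.85, 0, -0.5, -1], [0.26, -0.85, 0, -0.5, -1], [0.26, -0.85, 0, -0.5, -1], [0.26, -0.85, 0, -0.5, -1], [0.26, -0.85, 0, -0.4, -1], [0.24, -0.83, 0, 0, -1]]])

```text
clock: 3.9
eef_pos: [0.6315, -0.1478, 0.1771]
tool_rot: [0.772, 0.635, 0.0, 0.0]
ft_force: [0.7, -0.2, -1.4]
grip_width: 0.0368
grasp_force: 60.2
```

Emit:
apply_moves(targets=[[[0, 0, 0, 0, -1], [0, 0, 0, 0, -1], [0, 0, 0, 0, -1]]])

```text
clock: 4.15
eef_pos: [0.6309, -0.146, 0.1764]
tool_rot: [0.772, 0.635, 0.0, -0.0]
ft_force: [0.2, 0.3, -1.3]
grip_width: 0.0364
grasp_force: 60.2
```

Run:
```python
from h import *
st(); to(635.8,-147.7,50,-11.2); p,d=shot('wrist','w2'); p2,d=shot('side','s2')
cv2.imwrite('pics/c2.png',np.hstack([cv2.resize(p,(400,300)),cv2.resize(p2[150:400,250:560],(372,300))]))
```

```text
t 4.15 pos [ 630.9 -146.   176.4] yang -11.1 w 36.4 gf 60.2 F [ 0.2  0.3 -1.3]
go [ 0.12 -0.04 -3.16] -0.1
```

View pics/c2.png

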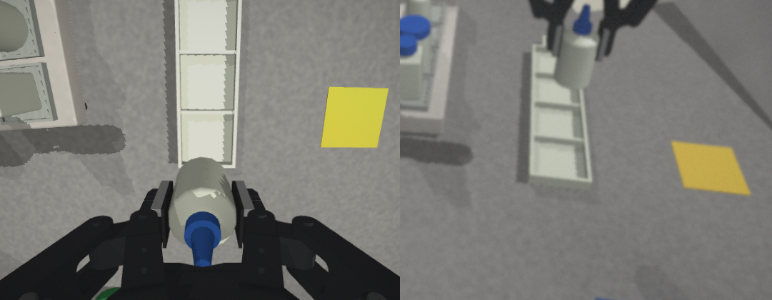

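Run:
```python
from h import *
P,p=cloud('wrist','w2'); Z=P[...,2]; X=P[...,0]*1000;Y=P[...,1]*1000
m=(Z>.011)&(Z<.03)&(X>560)&(X<740)&(Y<20)
q=np.c_[X[m],Y[m]]; u=np.array([.194,.981]); n=np.array([.981,-.194]); c=np.array([655,-50.6])
s=(q-c)@u; t=(q-c)@n
print(np.percentile(s,[0,1,99]),np.percentile(t,[0.5,1,99,99.5]))
for a in range(-140,80,30):
    k=(s>a)&(s<a+30)
    if k.sum()>10: print(a,t[k].min().round(1),t[k].max().round(1))
P,p=cloud('side','s2'); m=(P[...,2]>.011)&(P[...,2]<.03)&(P[...,0]>.560)&(P[...,0]<.740)&(P[...,1]<.150)&(P[...,1]>-.25)
q=P[m][:,:2]*1000; s=(q-c)@u; t=(q-c)@n; print('side',np.percentile(s,[0.2,1,99,99.8]),np.percentile(t,[0.5,1,99,99.5]))
```

```text
[-134.38817888 -132.7586448    48.78195485] [-34.22551236 -34.14445335  35.51833799  35.66227204]
-140 -34.2 34.9
-110 -34.2 35.1
-80 -34.3 35.2
-50 -34.2 35.5
-20 -34.3 35.8
10 -34.3 35.9
40 -34.5 36.1
side [-137.19234549 -136.74478466  149.07460099  158.51326573] [-36.84435423 -36.78256897  33.51543586  33.59384287]
```

The wrist and side clouds put the rack within 2 mm of my estimate, so I'm lowering the dropper.

Emit:
apply_moves(targets=[[[0.12, -0.04, -0.5, 0, -1], [0, 0, -0.8, 0, -1], [0, 0, -0.8, 0, -1], [0, 0, -0.5, 0, -1], [0, 0, -0.3, 0, -1], [0, 0, -0.1, 0, -1], [0, 0, 0, 0, -1], [0, 0, 0, 0, -1]]])

```text
clock: 4.92
eef_pos: [0.6373, -0.1473, 0.0579]
tool_rot: [0.772, 0.636, 0.001, 0.001]
ft_force: [-0.5, -0.5, 0.0]
grip_width: 0.0362
grasp_force: 60.3
```

Emit:
apply_moves(targets=[[[0, 0, -0.1, 0, -1], [0, 0, -0.08, 0, -1], [0, 0, 0, 0, -1]]])

```text
clock: 5.17
eef_pos: [0.6365, -0.1477, 0.0495]
tool_rot: [0.772, 0.635, 0.0, 0.0]
ft_force: [0.0, -0.1, -0.9]
grip_width: 0.036
grasp_force: 60.3
```

Emit:
apply_moves(targets=[[[0, 0, -0.05, 0, -1], [0, 0, 0, 0, -1]]])

```text
clock: 5.33
eef_pos: [0.6366, -0.1479, 0.0488]
tool_rot: [0.772, 0.635, 0.0, 0.001]
ft_force: [-2.4, 0.1, 5.7]
grip_width: 0.0366
grasp_force: 60.9
```

Emit:
apply_moves(targets=[[[0, 0, 0, 0, 0.3], [0, 0, 0, 0, 0.5], [0, 0, 0, 0, 1], [0, 0, 0, 0, 1], [0, 0, 0.6, 0, 1], [0, 0, 0.9, 0, 1], [0, 0, 0.9, 0, 1], [0, 0, 0.9, 0, 1]]])

```text
clock: 6.0
eef_pos: [0.6357, -0.1475, 0.1799]
tool_rot: [0.772, 0.635, -0.0, -0.001]
ft_force: [0.5, -0.2, 0.5]
grip_width: 0.085
grasp_force: 0.0
```

Run:
```python
from h import *
st(); to(469.5,76.4,182,-7.7); shot('side','s3')
P,p=cloud('side','s3'); m=(np.hypot(P[...,0]-.636,P[...,1]+.148)<.03)&(P[...,2]>.02); print(m.sum(),P[m].max(0),np.median(P[m],0))
cv2.imwrite('pics/c3.png',cv2.resize(p[100:320,200:460],(650,550)))
```

```text
t 6.0 pos [ 635.7 -147.5  179.9] yang -11.1 w 85.0 gf 0.0 F [ 0.5 -0.2  0.5]
go [-4.16  5.6   0.05] 3.4
3088 [ 0.66202941 -0.13524738  0.34514315] [ 0.63222739 -0.16075343  0.2501748 ]
```

View pics/c3.png

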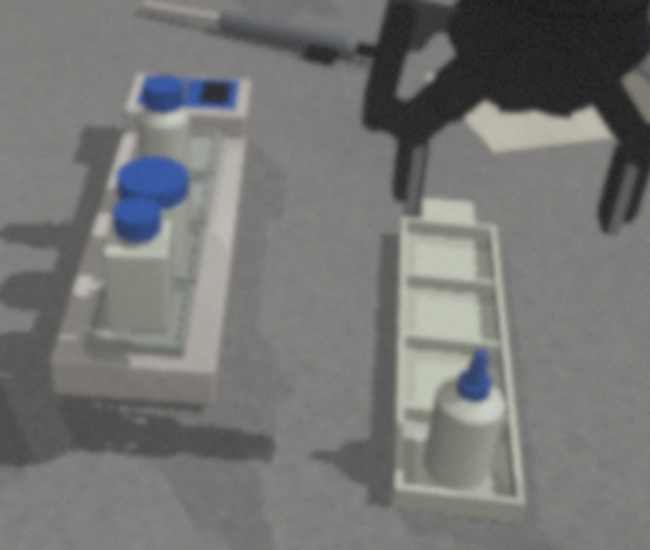

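The dropper stands upright in the end cell (460,430). The tall bottle is next.

Emit:
apply_moves(targets=[[[-0.52, 0.7, 0.05, 0.5, 1], [-0.52, 0.7, 0.05, 0.5, 1], [-0.52, 0.7, 0.05, 0.5, 1], [-0.52, 0.7, 0, 0.5, 1], [-0.52, 0.7, 0, 0.5, 1], [-0.52, 0.7, 0, 0.5, 1], [-0.52, 0.7, 0, 0.4, 1], [-0.52, 0.7, 0, 0, 1]]])

```text
clock: 6.72
eef_pos: [0.4686, 0.0774, 0.185]
tool_rot: [0.753, 0.658, 0.0, 0.0]
ft_force: [-0.4, 0.8, -0.2]
grip_width: 0.0853
grasp_force: 0.0
```

Emit:
apply_moves(targets=[[[0, 0, 0, 0, 1], [0, 0, 0, 0, 1], [0, 0, 0, 0, 1]]])

```text
clock: 6.97
eef_pos: [0.4703, 0.0764, 0.1853]
tool_rot: [0.753, 0.658, 0.0, 0.0]
ft_force: [0.6, -1.4, 0.4]
grip_width: 0.0855
grasp_force: 0.0
```

Run:
```python
from h import *
st(); to(469.5,76.4,88,-7.7)
```

```text
t 6.97 pos [470.3  76.4 185.3] yang -7.7 w 85.5 gf 0.0 F [ 0.6 -1.4  0.4]
go [-0.02 -0.   -2.43] -0.0
```

Emit:
apply_moves(targets=[[[0, 0, -0.6, 0, 1], [0, 0, -0.8, 0, 1], [0, 0, -0.7, 0, 1], [0, 0, -0.3, 0, 1], [0, 0, 0, 0, 1], [0, 0, 0, 0, 1]]])

```text
clock: 7.47
eef_pos: [0.4701, 0.0753, 0.0885]
tool_rot: [0.754, 0.657, -0.001, -0.0]
ft_force: [-0.7, -0.4, 0.8]
grip_width: 0.0852
grasp_force: 0.0
```

Emit:
apply_moves(targets=[[[0, 0, 0, 0, -1], [0, 0, 0, 0, -1], [0, 0, 0, 0, -1], [0, 0, 0, 0, -1], [0, 0, 0, 0, -1], [0, 0, 0, 0, -1], [0, 0, 0, 0, -1], [0, 0, 0, 0, -1]]])

```text
clock: 8.13
eef_pos: [0.4707, 0.0765, 0.0903]
tool_rot: [0.753, 0.658, 0.001, 0.001]
ft_force: [-1.3, -0.3, 6.5]
grip_width: 0.0346
grasp_force: 60.1
```

Emit:
apply_moves(targets=[[[0, 0, 0.4, 0, -1], [0, 0, 0.8, 0, -1], [0, 0, 0.8, 0, -1], [0.3, 0, 0.3, 0, -1], [0.7, 0, 0, 0, -1], [0.5, -0.65, 0, -0.5, -1], [0.5, -0.65, 0, -1, -1], [0.5, -0.65, 0, -1, -1]]])

```text
clock: 8.8
eef_pos: [0.5705, -0.002, 0.1811]
tool_rot: [0.767, 0.642, -0.0, -0.0]
ft_force: [1.2, -0.9, -1.0]
grip_width: 0.0342
grasp_force: 59.8
```

Emit:
apply_moves(targets=[[[0.65, -0.65, 0, -1, -1], [0.65, -0.65, 0, 0, -1], [0.6, -0.65, 0, 0, -1], [0, 0, 0, 0, -1], [0, 0, 0, 0, -1], [0, 0, 0, 0, -1]]])

```text
clock: 9.3
eef_pos: [0.6451, -0.0795, 0.1801]
tool_rot: [0.773, 0.635, -0.001, -0.001]
ft_force: [0.5, 0.5, -0.6]
grip_width: 0.0345
grasp_force: 60.1
```

Run:
```python
from h import *
st(); to(648.6,-83,52.3,-11.2)
```

```text
t 9.3 pos [645.1 -79.5 180.1] yang -11.2 w 34.5 gf 60.1 F [ 0.5  0.5 -0.6]
go [ 0.09 -0.09 -3.2 ] 0.0
```

Emit:
apply_moves(targets=[[[0.09, -0.09, -0.5, 0, -1], [0, 0, -0.8, 0, -1], [0, 0, -0.8, 0, -1], [0, 0, -0.5, 0, -1], [0, 0, -0.35, 0, -1], [0, 0, -0.15, 0, -1], [0, 0, 0, 0, -1], [0, 0, 0, 0, -1]]])

```text
clock: 9.97
eef_pos: [0.6494, -0.0824, 0.0581]
tool_rot: [0.772, 0.635, 0.0, 0.0]
ft_force: [-0.2, 0.6, -0.7]
grip_width: 0.0342
grasp_force: 60.1
```

Emit:
apply_moves(targets=[[[0, 0, -0.08, 0, -1], [0, 0, -0.06, 0, -1], [0, 0, 0, 0, -1], [0, 0, 0, 0, -1]]])

```text
clock: 10.3
eef_pos: [0.6501, -0.0833, 0.0524]
tool_rot: [0.773, 0.635, 0.001, 0.001]
ft_force: [0.1, -0.4, 0.1]
grip_width: 0.0347
grasp_force: 60.1
```

Emit:
apply_moves(targets=[[[0, 0, -0.04, 0, -1], [0, 0, 0, 0, -1]]])

```text
clock: 10.47
eef_pos: [0.6501, -0.0833, 0.0523]
tool_rot: [0.773, 0.635, 0.001, 0.001]
ft_force: [-2.3, 0.6, 7.8]
grip_width: 0.0348
grasp_force: 61.1
```

Contact at the expected height, so I'm releasing. Next is the jar at (462,11).

Emit:
apply_moves(targets=[[[0, 0, 0, 0, 0.3], [0, 0, 0, 0, 0.5], [0, 0, 0, 0, 1], [0, 0, 0, 0, 1], [0, 0, 0.6, 0, 1], [0, 0, 0.9, 0, 1], [0, 0, 0.9, 0, 1], [0, 0, 0.9, 0, 1]]])

```text
clock: 11.13
eef_pos: [0.6488, -0.0832, 0.1825]
tool_rot: [0.773, 0.635, -0.001, -0.001]
ft_force: [0.6, -0.4, 0.1]
grip_width: 0.0855
grasp_force: 0.0
```

Run:
```python
from h import *
st(); to(462.2,10.8,None,-7.7); shot('top','t4')
P,p=cloud('top','t4'); Z=P[...,2]; X=P[...,0]*1000;Y=P[...,1]*1000
for n,c,z0,z1 in (('jar',(462,11),.099,.11),('sq',(454,-53),.112,.13)):
    m=(Z>z0)&(Z<z1)&(np.hypot(X-c[0],Y-c[1])<35); print(n,m.sum(),cv2.minAreaRect(np.c_[X[m],Y[m]].astype(np.float32)))
```

```text
t 11.13 pos [648.8 -83.2 182.5] yang -11.2 w 85.5 gf 0.0 F [ 0.6 -0.4  0.1]
go [-4.67  2.35  0.  ] 3.5
jar 0 ((0.0, 0.0), (0.0, 0.0), 0.0)
sq 0 ((0.0, 0.0), (0.0, 0.0), 0.0)
```

Emit:
apply_moves(targets=[[[-0.66, 0.34, 0, 0.5, 1], [-0.66, 0.34, 0, 0.5, 1], [-0.66, 0.34, 0, 0.5, 1], [-0.66, 0.34, 0, 0.5, 1], [-0.67, 0.33, 0, 0.5, 1], [-0.67, 0.33, 0, 0.5, 1], [-0.67, 0.33, 0, 0.5, 1], [0, 0, 0, 0, 1]]])

```text
clock: 11.85
eef_pos: [0.4575, 0.0123, 0.181]
tool_rot: [0.752, 0.659, -0.002, -0.002]
ft_force: [-1.0, 0.3, -0.7]
grip_width: 0.0851
grasp_force: 0.0
```

Run:
```python
from h import *
st(); p,d=shot('wrist','w5'); to(462.7,10.8,78,-7.7)
P,_=cloud('wrist','w5'); Z=P[...,2]; X=P[...,0]*1000;Y=P[...,1]*1000
m=(Z>.099)&(Z<.11)&(np.hypot(X-462,Y-11)<35); print(m.sum(),cv2.minAreaRect(np.c_[X[m],Y[m]].astype(np.float32)) if m.sum()>5 else '')
shot('side','s5'); P,q=cloud('side','s5'); 
cv2.imwrite('pics/c5.png',np.hstack([cv2.resize(p,(400,300)),cv2.resize(q[100:350,200:510],(372,300))]))
```

```text
t 11.85 pos [457.5  12.3 181. ] yang -7.6 w 85.1 gf 0.0 F [-1.   0.3 -0.7]
go [ 0.05 -0.02 -2.59] -0.1
4068 ((463.6484680175781, 10.86015510559082), (45.329654693603516, 45.48870086669922), 30.588857650756836)
```

View pics/c5.png

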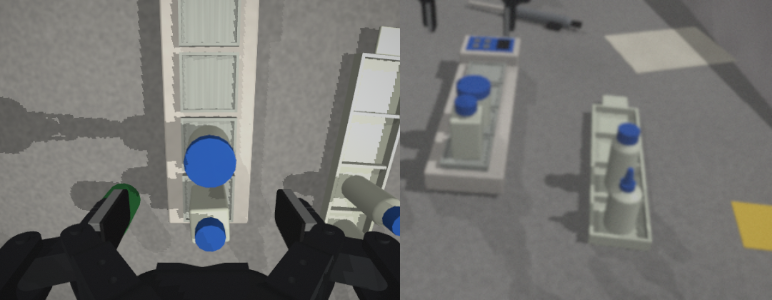

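The tall bottle stands in its cell (625,165) and the jar lies ahead of the open jaws (210,162). The green jar (122,200) is clear of the fingers.

Emit:
apply_moves(targets=[[[0.02, 0, -0.5, 0, 1], [0, 0, -0.8, 0, 1], [0, 0, -0.8, 0, 1], [0, 0, -0.4, 0, 1], [0, 0, 0, 0, 1], [0, 0, 0, 0, 1]]])

```text
clock: 12.45
eef_pos: [0.4646, 0.0104, 0.0812]
tool_rot: [0.753, 0.658, -0.001, -0.001]
ft_force: [0.8, -0.1, 1.0]
grip_width: 0.0853
grasp_force: 0.0
```

Emit:
apply_moves(targets=[[[0, 0, 0, 0, -1], [0, 0, 0, 0, -1], [0, 0, 0, 0, -1], [0, 0, 0, 0, -1], [0, 0, 0, 0, -1], [0, 0, 0, 0, -1], [0, 0, 0, 0, -1], [0, 0, 0, 0, -1]]])

```text
clock: 13.12
eef_pos: [0.4656, 0.0107, 0.0835]
tool_rot: [0.753, 0.658, 0.001, 0.001]
ft_force: [-1.8, 0.4, 6.2]
grip_width: 0.0449
grasp_force: 61.2
```

Emit:
apply_moves(targets=[[[0, 0, 0.4, 0, -1], [0, 0, 0.8, 0, -1], [0, 0, 0.8, 0, -1], [0.4, 0, 0.2, 0, -1], [0.8, -0.1, 0, -0.7, -1], [0.8, -0.15, 0, -0.7, -1], [0.8, -0.15, 0, -0.7, -1], [0.8, -0.15, 0, -0.7, -1]]])

```text
clock: 13.78
eef_pos: [0.6095, -0.0114, 0.1704]
tool_rot: [0.769, 0.639, 0.0, 0.0]
ft_force: [0.7, -0.0, -1.1]
grip_width: 0.0451
grasp_force: 61.4
```

Emit:
apply_moves(targets=[[[0.8, -0.1, 0, -0.7, -1], [0.5, -0.07, 0, 0, -1], [0, 0, 0, 0, -1], [0, 0, 0, 0, -1], [0, 0, 0, 0, -1]]])

```text
clock: 14.2
eef_pos: [0.6593, -0.018, 0.1694]
tool_rot: [0.773, 0.635, -0.001, -0.001]
ft_force: [0.1, -0.2, -0.5]
grip_width: 0.0452
grasp_force: 61.7
```

Run:
```python
from h import *
st(); to(661.4,-18.2,45.5,-11.2)
```

```text
t 14.2 pos [659.3 -18.  169.4] yang -11.2 w 45.2 gf 61.7 F [ 0.1 -0.2 -0.5]
go [ 0.05 -0.01 -3.1 ] -0.0
```

Emit:
apply_moves(targets=[[[0.04, 0, -0.5, 0, -1], [0, 0, -0.8, 0, -1], [0, 0, -0.8, 0, -1], [0, 0, -0.5, 0, -1], [0, 0, -0.3, 0, -1], [0, 0, -0.12, 0, -1], [0, 0, 0, 0, -1], [0, 0, 0, 0, -1]]])

```text
clock: 14.87
eef_pos: [0.6626, -0.0179, 0.0507]
tool_rot: [0.773, 0.635, 0.001, 0.001]
ft_force: [-0.1, -0.7, -0.3]
grip_width: 0.0443
grasp_force: 61.7
```

Emit:
apply_moves(targets=[[[0, 0, -0.06, 0, -1], [0, 0, 0, 0, -1], [0, 0, 0, 0, -1]]])

```text
clock: 15.12
eef_pos: [0.6625, -0.0181, 0.048]
tool_rot: [0.773, 0.635, 0.001, 0.001]
ft_force: [-0.2, -0.6, -0.8]
grip_width: 0.0453
grasp_force: 61.7
```

Emit:
apply_moves(targets=[[[0, 0, -0.06, 0, -1], [0, 0, -0.03, 0, -1], [0, 0, 0, 0, -1]]])

```text
clock: 15.37
eef_pos: [0.6628, -0.0181, 0.0456]
tool_rot: [0.773, 0.635, 0.001, 0.001]
ft_force: [-1.9, -0.6, 7.4]
grip_width: 0.0453
grasp_force: 62.5
```

Emit:
apply_moves(targets=[[[0, 0, 0, 0, 0.4], [0, 0, 0, 0, 0.6], [0, 0, 0, 0, 1], [0, 0, 0, 0, 1], [0, 0, 0.6, 0, 1], [0, 0, 0.9, 0, 1], [0, 0, 0.9, 0, 1], [0, 0, 0.9, 0, 1]]])

```text
clock: 16.03
eef_pos: [0.6612, -0.018, 0.1757]
tool_rot: [0.773, 0.635, -0.001, -0.001]
ft_force: [0.5, -0.7, 0.1]
grip_width: 0.0853
grasp_force: 0.0
```

Run:
```python
from h import *
st(); to(455,-53,180,-4)
```

```text
t 16.03 pos [661.2 -18.  175.7] yang -11.2 w 85.3 gf 0.0 F [ 0.5 -0.7  0.1]
go [-5.16 -0.87  0.11] 7.2
```

Emit:
apply_moves(targets=[[[-0.74, -0.13, 0.05, 1, 1], [-0.74, -0.13, 0.05, 1, 1], [-0.74, -0.13, 0, 1, 1], [-0.74, -0.12, 0, 1, 1], [-0.74, -0.12, 0, 1, 1], [-0.73, -0.12, 0, 1, 1], [-0.73, -0.12, 0, 1.2, 1], [0, 0, 0, 0, 1]]])

```text
clock: 16.7
eef_pos: [0.4488, -0.0531, 0.1781]
tool_rot: [0.732, 0.682, -0.003, -0.003]
ft_force: [-0.8, -0.0, -1.1]
grip_width: 0.0853
grasp_force: 0.0
```

Run:
```python
from h import *
p,d=shot('wrist','w6'); st()
P,_=cloud('wrist','w6'); Z=P[...,2]; X=P[...,0]*1000;Y=P[...,1]*1000
for z0,z1 in((.095,.107),(.112,.13)):
    m=(Z>z0)&(Z<z1)&(np.hypot(X-454,Y+53)<35); print(m.sum(),cv2.minAreaRect(np.c_[X[m],Y[m]].astype(np.float32)) if m.sum()>5 else '')
to(455,-53,85,-4)
```

```text
t 16.75 pos [452.3 -53.  178.8] yang -4.1 w 85.5 gf 0.0 F [ 1.9 -0.2 -0.6]
1716 ((455.7093811035156, -53.19364547729492), (37.78163528442383, 38.05742263793945), 85.83377075195312)
1886 ((455.7815246582031, -53.52928161621094), (27.401432037353516, 27.360305786132812), 32.320072174072266)
go [ 0.07  0.   -2.35] 0.1
```

Emit:
apply_moves(targets=[[[0, 0, -0.5, 0, 1], [0, 0, -0.8, 0, 1], [0, 0, -0.7, 0, 1], [0, 0, -0.4, 0, 1], [0, 0, 0, 0, 1], [0, 0, 0, 0, 1]]])

```text
clock: 17.25
eef_pos: [0.4557, -0.0527, 0.0825]
tool_rot: [0.731, 0.682, -0.001, -0.001]
ft_force: [0.4, -0.1, 1.3]
grip_width: 0.0854
grasp_force: 0.0
```

Emit:
apply_moves(targets=[[[0, 0, 0, 0, -1], [0, 0, 0, 0, -1], [0, 0, 0, 0, -1], [0, 0, 0, 0, -1], [0, 0, 0, 0, -1], [0, 0, 0, 0, -1], [0, 0, 0, 0, -1], [0, 0, 0, 0, -1]]])

```text
clock: 17.92
eef_pos: [0.4564, -0.0529, 0.0843]
tool_rot: [0.731, 0.682, 0.001, 0.001]
ft_force: [-0.7, -0.0, 6.6]
grip_width: 0.0373
grasp_force: 60.7
```

Emit:
apply_moves(targets=[[[0, 0, 0.4, 0, -1], [0, 0, 0.8, 0, -1], [0, 0, 0.8, 0, -1], [0.3, 0.3, 0.3, 0, -1], [0.65, 0.4, 0, -1, -1], [0.75, 0.4, 0, -1, -1], [0.75, 0.4, 0, -1, -1], [0.75, 0.4, 0, -1, -1]]])

```text
clock: 18.58
eef_pos: [0.5844, 0.0239, 0.1753]
tool_rot: [0.755, 0.656, 0.0, 0.0]
ft_force: [0.6, -1.7, -0.8]
grip_width: 0.0371
grasp_force: 60.2
```

Emit:
apply_moves(targets=[[[0.75, 0.4, 0, -1, -1], [0.75, 0.19, 0, -1, -1], [0.75, 0, 0, -1.1, -1], [0, 0, 0, 0, -1], [0, 0, 0, 0, -1], [0, 0, 0, 0, -1]]])

```text
clock: 19.08
eef_pos: [0.6725, 0.0466, 0.1741]
tool_rot: [0.772, 0.635, -0.001, -0.001]
ft_force: [0.2, 0.0, -0.3]
grip_width: 0.0372
grasp_force: 60.5
```

Run:
```python
from h import *
st(); to(674.2,46.5,46.3,-11.2)
```

```text
t 19.08 pos [672.5  46.6 174.1] yang -11.1 w 37.2 gf 60.5 F [ 0.2  0.  -0.3]
go [ 0.04 -0.   -3.2 ] -0.1
```

Emit:
apply_moves(targets=[[[0.03, 0, -0.5, 0, -1], [0, 0, -0.8, 0, -1], [0, 0, -0.8, 0, -1], [0, 0, -0.5, 0, -1], [0, 0, -0.35, 0, -1], [0, 0, -0.15, 0, -1], [0, 0, 0, 0, -1], [0, 0, 0, 0, -1]]])

```text
clock: 19.75
eef_pos: [0.6745, 0.0466, 0.0525]
tool_rot: [0.772, 0.635, 0.0, 0.0]
ft_force: [0.3, 0.2, -0.2]
grip_width: 0.0369
grasp_force: 60.5
```

Emit:
apply_moves(targets=[[[0, 0, -0.06, 0, -1], [0, 0, -0.05, 0, -1], [0, 0, 0, 0, -1], [0, 0, 0, 0, -1]]])

```text
clock: 20.08
eef_pos: [0.6749, 0.0468, 0.0474]
tool_rot: [0.772, 0.635, 0.0, 0.0]
ft_force: [-0.4, -0.5, -0.6]
grip_width: 0.0372
grasp_force: 60.5
```

Emit:
apply_moves(targets=[[[0, 0, -0.06, 0, -1], [0, 0, 0, 0, -1], [0, 0, 0, 0, -1]]])

```text
clock: 20.33
eef_pos: [0.6753, 0.0469, 0.0464]
tool_rot: [0.772, 0.635, 0.001, 0.001]
ft_force: [-2.5, -0.6, 7.4]
grip_width: 0.0375
grasp_force: 61.4
```

Emit:
apply_moves(targets=[[[0, 0, 0, 0, 0.3], [0, 0, 0, 0, 0.5], [0, 0, 0, 0, 1], [0, 0, 0, 0, 1], [0, 0, 0.6, 0, 1], [0, 0, 0.9, 0, 1], [0, 0, 0.9, 0, 1], [0, 0, 0.9, 0, 1]]])

```text
clock: 21.0
eef_pos: [0.6741, 0.0467, 0.1769]
tool_rot: [0.772, 0.635, -0.001, -0.0]
ft_force: [0.2, 0.3, -0.1]
grip_width: 0.0856
grasp_force: 0.0
```

Emit:
apply_moves(targets=[[[-0.8, 0.2, 0.2, 0, 1], [-0.8, 0.2, 0.2, 0, 1], [-0.8, 0.2, 0.2, 0, 1], [-0.8, 0.2, 0, 0, 1], [-0.8, 0.2, 0, 0, 1], [-0.8, 0.2, 0, 0, 1], [0, 0, 0, 0, 1], [0, 0, 0, 0, 1]]])

```text
clock: 21.67
eef_pos: [0.481, 0.095, 0.2005]
tool_rot: [0.772, 0.636, -0.0, -0.0]
ft_force: [0.3, 0.5, 0.5]
grip_width: 0.0856
grasp_force: 0.0
```

Run:
```python
from h import *
st(); p,_=shot('top','t9'); q,_=shot('side','s9')
cv2.imwrite('pics/c9.png',np.hstack([cv2.resize(p[70:320,120:430],(400,322)),cv2.resize(q[100:350,200:510],(400,322))]))
```

```text
t 21.67 pos [481.   95.  200.5] yang -11.0 w 85.6 gf 0.0 F [0.3 0.5 0.5]
```

View pics/c9.png

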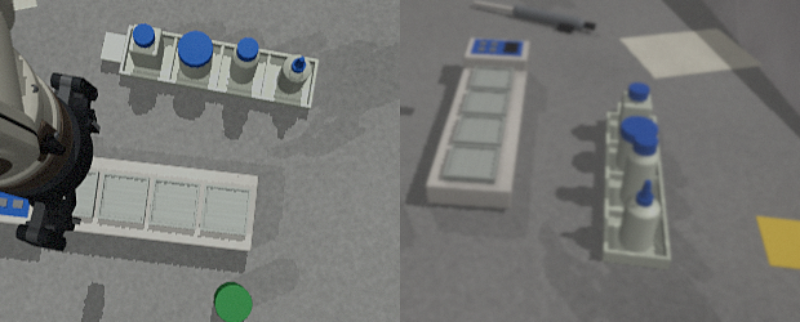

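All four bottles stand in the rack. From the tab they are square (144,38), jar (195,48), tall (247,50) and dropper (298,68). The green jar hasn't been touched and the robot is clear.

```bash
python3 -c "
from workcell import order; print(order.job_done())"
```

```text
the job is handed in; nothing more can be done
None
```

The job is handed in: all four bottles stand upright in the rack in reverse order (from the tab: square, jar, tall, dropper) after about 22 s of robot time, and the green jar was left alone.

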